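# Nest the strainer, then find which way the jar lid unlocks

### The job

Get ready to strain the lemon syrup: stand the tall narrow perforated strainer cup inside the short wide measuring cup, upright on its floor, and let go of it. Then open the jar in the holder: its twist-lock lid unlocks only one way, which does not show, so try one way and, if it is stopped after a few degrees, do not force it but turn the other way until it is free, lift it straight off and finish while still holding the lid level and well clear (about 10 cm) above the jar. Leave the other things where they stand.

Things in the scene. Friction and masses are not known exactly. Their poses are not given: they have to be found in the camera images.
- strainer_mid (a point): Centre, half-way up, of the tall narrow steel strainer cup (open top, small dark holes in its side), loose, upright, z up, round: 85 mm high, outer diameter 52 mm at the foot, 66 mm at the rim, wall 3 mm, about 90 g. Nested on the measuring cup's floor, this point is 19 mm above measure_mid and 34 mm of the strainer stands out above the measuring cup's rim.
- measure_mid (a point): Centre, half-way up, of the short wide steel measuring cup (open top): 55 mm high, outer diameter 68 mm at the foot and 84 mm at the rim, wall 3 mm, floor 4 mm thick, 160 g, standing loose and upright on the worktop. A small loop handle reaches 68 mm from the axis along its own -x, below the rim.
- jar_mouth (a point): Centre of the mouth of the white ceramic jar, level with its rim 120 mm above the worktop, z up. The jar (88 mm diameter) is fixed in a holder screwed down. The locked lid's x lies along this x. A hidden stop, drawn anew each time, stops the lid about 15 degrees one way; the other way it turns easily to an end stop at about 75 degrees, and lifts straight off when turned 45 to 75 (60 is best).
- lid_grip (a point): Centre of the upright grip bar on the jar's loose aluminium twist-lock lid: bar 56 mm long (this x), 12 mm thick (y), 31 mm high. It is 25.5 mm above the lid's underside (on the rim) and 15.5 mm above the lid's disc (75 mm diameter, 10 mm thick). z up, about 200 g. Below the disc a hub with lugs reaches 30 mm into the jar. Locked, the lid lifts only 2 mm; it stays where it is turned if let go.
- mug: Blue ceramic mug with a handle, 80 mm diameter, 92 mm high, origin at the centre of its foot; to be left alone.
- squeezer: Yellow plastic lemon squeezer, 92 mm dish, 50 mm high, with a flat handle along its +y to 115 mm from the centre, origin at the centre of its foot; to be left alone.
- shaker: Small wooden shaker, 34 mm diameter, 70 mm high, origin at the centre of its foot; to be left alone.
- spoon: Steel spoon, 170 mm long, lying along its x, origin under its middle; to be left alone.
- spice: Small spice jar with a black cap, 44 mm diameter, 85 mm high, origin at the centre of its foot; to be left alone.
- glass: Drinking glass, 68 mm diameter, 100 mm high, origin at the centre of its foot; to be left alone.
Things that resemble listed ones, but are neither listed nor needed, are in the scene too. What is shaped like the part that bears lid_grip but green or pink is not meant.

How it is judged:
By the outcome, as a careful person would: the job done as asked, in the order asked, and still so for the second after the job is handed in, while the arm keeps its last pose, push and grip.
It also fails if it takes over 58 s, if anything falls off the work surface, if the arm or the gripper's body presses on something with over 40 N, if the wrist force passes 120 N, or if a joint passes its speed limit or range.

### The arm

A 7-joint arm with a two-finger parallel gripper is mounted at the origin on the work surface. World frame = base frame: x ahead of the robot, y to its left, z up, the work surface at z = 0. Lengths are in m, angles in rad, forces in N, time in s.
With the tool pointing down it reaches from about 0.425 to 0.8 m from the base axis. Payload 8.3 kg.
Tool frame: the origin (TCP) lies between the finger pads; the fingertips stand 25 mm ahead of it and the grasp point (between the pads) lies 6 mm ahead of it; z points along the fingers, y is the direction in which the jaws open and shut (so a half turn about z gives the same grasp; the last joint's range is limited). The gripper opens to 85 mm and grips with 20 to 120 N. Pads are 22 mm wide; open, the fingers measure 114 mm over their backs; the gripper's body (76 mm by 85 mm) begins 54 mm behind the grasp point. The pads swing forward as they close: fully open they stand 13 mm farther back than shut.
Start: joints at [-0.063, 0.383, 0.016, 1.37, -0.006, 1.388, -0.046], TCP at [0.625, 0, 0.256] pointing down, gripper open.
Joint ranges: [-2.95, 2.95], [-0.25, 2.06], [-1.52, 1.56], [0.18, 2.33], [-1.44, 4.58], [0.02, 2.06], [-3.01, 3.01]. Speed limits (rad/s): [2.39, 2.39, 3.01, 3.01, 3.14, 3.14, 3.14].

### API

Orientations are given as a rotation vector (axis times angle).
In Python, from rig import readout, imaging, job, spotter gives the robot as it stands. The module is installed in compiled form; this text tells all that it offers.
- The arm moves only by the shell command python3 -m jog 'ROWS'. ROWS is JSON, a list of rows, each a list of 7 numbers: the shift along the tool's x, y, z in m, then the turn, a rotation vector about the tool's x, y, z in rad, then the opening in per cent of the stroke, from 0 (shut) to 100 (fully open). In form: [[tx, ty, tz, rx, ry, rz, claw], ...]. A call has 1 to 5 rows; each row shifts and turns the pose as measured when the row begins, along the tool's axes as they then stand; what a row does not reach is not made up. A row lasts 1/10 s, in which the tool goes at most 50 mm and 8.59 degrees, less where a joint would pass 70% of its speed; a pose out of reach is approached as far as the arm can. A call with a gripper value outside its range is refused whole. The fingers move at their own pace and stop on an object; the grip force is fixed at half the most. Time passes only in rows, so rows that do not move let the fingers close. It gives the time, the measured TCP pose, the force and the opening at its end, in the units of the state.
- readout.read_state(): the state, without advancing time (a new reading comes with each control period).
- imaging.camera(name): name is "scene" or "side" or "wrist"; returns (picture, depth): 420x560x3 uint8, red, green, blue; 420x560 float32, m along the optical axis (not along the pixel's ray), 0 where there is no reading.
- imaging.camera_params(name): a dict with "camera_matrix" (3x3 intrinsics, pixels), "k1" (the pictures are not rectified: a ray, as slopes to the right and down, at radius r is drawn at 1 + k1 r^2 times it, then the intrinsics apply), "rvec" (rotation vector, rad) and "tvec" (3), from world to camera coordinates, as OpenCV has them. Camera axes: x right, y down, z forward; pixel columns grow to the right and rows downward; lengths in m; the calibration is good to about 2 mm. A picture is of the moment at which its call begins: read the wrist's pose just before it. camera_params takes no time and is no camera call; for the wrist camera it gives the pose at the moment of the call.
- job.hand_in(): hands the job in, once; it reports no verdict.
Trained networks look in the newest picture that a camera, given by its name, has taken for a name from the list of things; names that differ only in an ending like _2 or _b are one class to them, and where a whole thing is asked for, a point or a joint stands for the part that bears it (a point fixed in the world has none). Each returns a list of dicts, best first, with "score" (0 to 1); they miss things now and then, are a little off and sometimes report something else, mostly with a low value. They report only what shows in the picture. A call takes as long as a camera call. They do not tell look-alikes from the thing itself.
- spotter.search_frame(camera, target): "pixel" ([column, row] in pixels, amid what is visible of it).
The state is a dict: "clock": time; "qpos": joint angles; "joint_velocities": joint speeds; "joint_efforts": joint torques, N m; "position": TCP position; "tcp_rot": TCP orientation; "wrist_force": force on the tool from outside, world axes, zero at the start; "moment": the same for the moment, N m; "width": opening from 0.0 (shut) to 1.0 (fully open).
Only numpy, scipy, OpenCV 4.12 (cv2) and the standard library are available. Lean on these libraries where they do the work, as an engineer would, in place of code of your own. Each camera call takes 0.05 s, during which the arm holds its last target.

## Working session

There is one attempt and no reset: what is moved stays moved. The work goes in short steps, Python scripts to look and compute and a shell command to move; the robot and the scene stay as the last step left them, time stands still between calls to the robot, and variables do not carry over. Pictures are saved under pics/ and viewed, and the job is handed in when it is done.

```bash
mkdir -p pics; cat > h.py <<'E'
import numpy as np,cv2
from rig import readout,imaging,job,spotter
from scipy.spatial.transform import Rotation as R
def cam(n,f=None):
    p=imaging.camera_params(n);im,d=imaging.camera(n)
    if f: cv2.imwrite('pics/'+f,im[:,:,::-1])
    return p,im,d
def cloud(p,d):
    K=np.array(p['camera_matrix']);h,w=d.shape
    u,v=np.meshgrid(np.arange(w),np.arange(h))
    dist=np.array([p['k1'],0,0,0,0],float)
    n=cv2.undistortPoints(np.stack([u,v],-1).reshape(-1,1,2).astype(np.float64),K,dist).reshape(h,w,2)
    c=np.dstack([n*d[...,None],d])
    Rm=R.from_rotvec(np.ravel(p['rvec'])).as_matrix();t=np.ravel(p['tvec'])
    W=(c-t)@Rm
    W[d<=0]=np.nan
    return W
E
python3 - <<'E'
from h import *
s=readout.read_state();print({k:np.round(v,3) for k,v in s.items()})
for n in['scene','side','wrist']:
    p,im,d=cam(n,n+'0.png');np.savez('/tmp/'+n,im=im,d=d,W=cloud(p,d))
    print(n,np.round(-R.from_rotvec(np.ravel(p['rvec'])).as_matrix().T@np.ravel(p['tvec']),3))
    if n!='wrist':
        for t in['strainer_mid','measure_mid','lid_grip']:
            print(t,[(np.round(x['pixel']),round(x['score'],2)) for x in spotter.search_frame(n,t)[:4]])
E
```

```text
{'clock': np.float64(0.0), 'qpos': array([-0.063,  0.384,  0.016,  1.371, -0.006,  1.388, -0.047]), 'joint_velocities': array([ 0.   , -0.001, -0.001, -0.   , -0.001,  0.   ,  0.001]), 'joint_efforts': array([-0.0000e+00, -6.2759e+01,  8.4400e-01, -3.7183e+01,  1.7000e-02,
        1.4000e-02, -0.0000e+00]), 'position': array([0.625, 0.   , 0.255]), 'tcp_rot': array([-2.220e+00, -2.221e+00,  2.000e-03]), 'wrist_force': array([-0.885, -0.443, -0.017]), 'moment': array([ 0.008, -0.034,  0.001]), 'width': np.float64(0.999)}
scene [ 1.205 -0.419  0.811]
strainer_mid [(array([248., 201.]), 0.66)]
measure_mid [(array([186., 238.]), 0.95)]
lid_grip [(array([336., 149.]), 0.9), (array([398., 184.]), 0.9), (array([371., 160.]), 0.83), (array([378., 200.]), 0.67)]
side [0.386 0.736 0.663]
strainer_mid [(array([312., 229.]), 0.62)]
measure_mid [(array([322., 193.]), 0.7)]
lid_grip [(array([187., 321.]), 0.95), (array([243., 397.]), 0.86), (array([268., 291.]), 0.74), (array([354., 328.]), 0.69)]
wrist [0.625 0.073 0.374]
```

View pics/scene0.png

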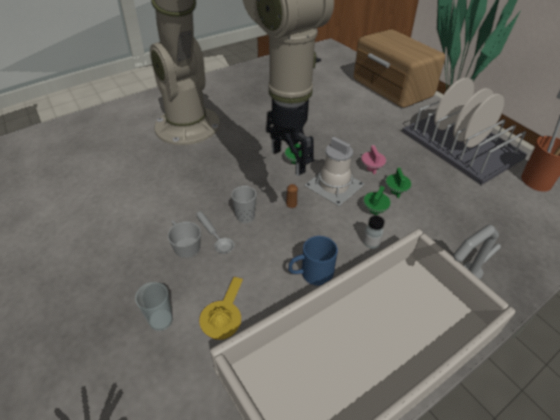

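View pics/side0.png

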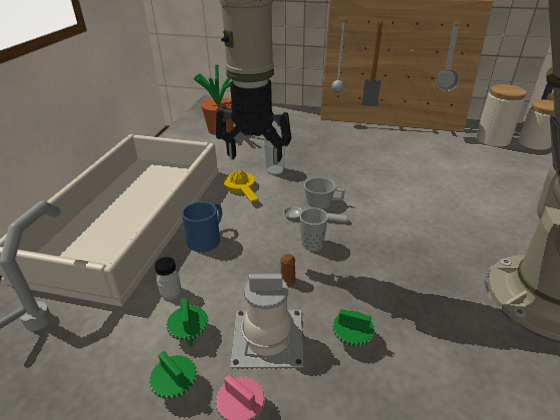

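View pics/wrist0.png

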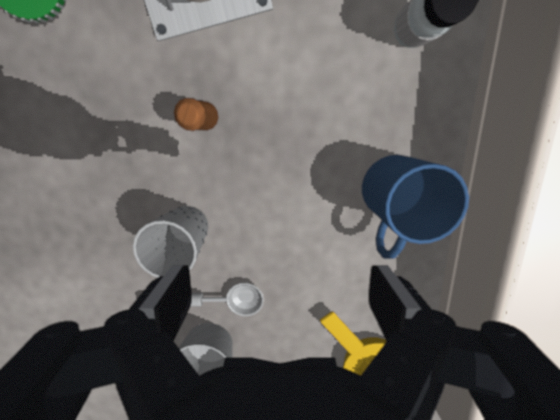

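The scene picture shows the strainer (tall, holes) at (245,204) and the measuring cup with handle at (186,240). The aluminium lid on the white jar is at (338,148). The side picture has these at (313,230), (320,193) and (266,283). The lid-like parts at (376,200), (399,180), (374,158) and (293,153) in the scene picture are green or pink and lie on the worktop, so they are not meant. Next I measure from the depth data.

```bash
cat > m.py <<'E'
from h import *
from scipy.optimize import least_squares
def circ(P,r=None):
    x0=P.mean(0)
    for _ in range(4):
        f=lambda q:np.hypot(P[:,0]-q[0],P[:,1]-q[1])-(q[2] if r is None else r)
        q=least_squares(f,[*x0,.035][:3 if r is None else 2],loss='soft_l1',f_scale=.001).x
        return np.round(q,4),np.round(np.median(abs(f(q))),4)
def reg(W,c,rad,z0,z1):
    m=(np.hypot(W[...,0]-c[0],W[...,1]-c[1])<rad)&(W[...,2]>z0)&(W[...,2]<z1)
    return m
E
python3 - <<'E'
from m import *
D={n:np.load(f'/tmp/{n}.npz') for n in['scene','side','wrist']}
for n,px in dict(scene=[(245,204),(186,240),(338,148),(340,190),(245,192),(186,228)],side=[(313,230),(320,193),(266,283),(314,213),(320,183),(266,345)],wrist=[(165,250),(205,365),(410,210)]).items():
    for c,r in px:
        w=D[n]['W'][r-4:r+5,c-4:c+5].reshape(-1,3);print(n,c,r,np.round(np.nanmedian(w,0),3))
for n in D:
    W=D[n]['W']; m=np.isfinite(W[...,0])&(np.hypot(W[...,0]-.62,W[...,1])<.3)
    print(n,'table z',np.nanmedian(W[...,2][m&(abs(W[...,2])<.015)]))
E
```

```text
scene 245 204 [ 0.532 -0.064  0.07 ]
scene 186 240 [ 0.499 -0.23   0.004]
scene 338 148 [0.54  0.231 0.141]
scene 340 190 [0.581 0.222 0.018]
scene 245 192 [ 0.483 -0.037  0.066]
scene 186 228 [ 0.489 -0.22   0.037]
side 313 230 [ 0.499 -0.022  0.066]
side 320 193 [ 0.516 -0.263  0.023]
side 266 283 [0.535 0.243 0.149]
side 314 213 [ 0.508 -0.08   0.072]
side 320 183 [ 0.523 -0.272  0.039]
side 266 345 [0.528 0.281 0.037]
wrist 165 250 [ 0.487 -0.074  0.041]
wrist 205 365 [ 0.514 -0.269  0.012]
wrist 410 210 [ 0.787 -0.032  0.01 ]
scene table z 0.000623383848797106
side table z -0.0008513705856695537
wrist table z 0.0005816141013920154
```

```bash
python3 - <<'E'
import cv2
a=cv2.imread('pics/scene0.png')[170:290,130:290];cv2.imwrite('pics/c1.png',cv2.resize(a,None,fx=4,fy=4,interpolation=2))
a=cv2.imread('pics/side0.png')[160:380,200:380];cv2.imwrite('pics/c2.png',cv2.resize(a,None,fx=2.7,fy=2.7,interpolation=2))
E
```

```text
(no output)
```

View pics/c1.png

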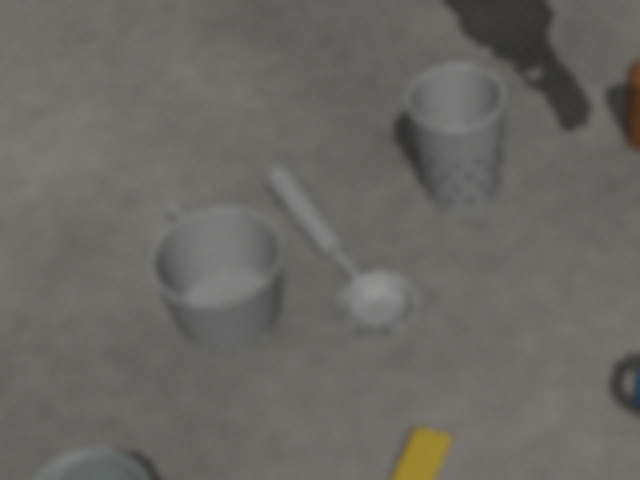

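View pics/c2.png

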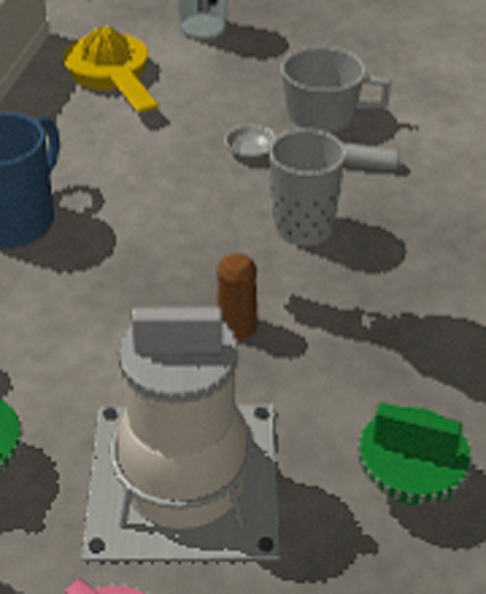

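The crops confirm the perforated strainer, the plain measuring cup with its handle toward the robot, and the metal lid on the jar. Next I fit circles to the rims.

```bash
python3 - <<'E'
from m import *
D={n:np.load(f'/tmp/{n}.npz') for n in['scene','side','wrist']}
for nm,c,h,r in[('str',(.505,-.055),.085,.033),('mea',(.51,-.245),.055,.042)]:
    allP=[]
    for n in D:
        W=D[n]['W'];m=reg(W,c,.06,h-.007,h+.006);P=W[m][:,:2]
        if len(P)>15: print(nm,n,len(P),circ(P,r-.0015),circ(P)); allP.append(P)
    print(nm,'all',circ(np.vstack(allP),r-.0015))
allP=[]
for n in['scene','side']:
    W=D[n]['W'];m=reg(W,(.54,.24),.045,.145,.17);P=W[m]
    print('bar',n,len(P),np.round(P.mean(0),4),P[:,2].max().round(4))
    if len(P)>5:
        (cx,cy),(a,b),an=cv2.minAreaRect((P[:,:2]*1000).astype(np.float32));print(cx,cy,a,b,an)
    T=P[P[:,2]>.153]
    print(' top',len(T),cv2.minAreaRect((T[:,:2]*1000).astype(np.float32)))
    m=reg(W,(.54,.24),.06,.125,.135);print(' disc',m.sum(),circ(W[m][:,:2],.0375), np.median(W[m][:,2]))
# handle of measure
W=D['side']['W'];m=reg(W,(.515,-.24),.08,.015,.05)&(W[...,0]<.47);print('handle',W[m].mean(0),m.sum())
for nm,px in dict(mug=0,spoon=0,shaker=0,glass=0,squeezer=0,spice=0).items(): pass
# topdown map
H=np.zeros((600,600,3),np.uint8)
for n in['scene','side','wrist']:
    W=D[n]['W'];im=D[n]['im'];ok=np.isfinite(W[...,2])&(W[...,2]>.004)&(W[...,2]<.18)
    x=((W[...,0]-.3)*1000).round();y=((.4-W[...,1])*800).round()
    ok&=(x>=0)&(x<600)&(y>=0)&(y<600)
    H[y[ok].astype(int),x[ok].astype(int)]=im[ok][:,::-1]
cv2.imwrite('pics/top.png',H)
E
```

```text
str scene 143 (array([ 0.506 , -0.0554]), np.float64(0.0012)) (array([ 0.5059, -0.0554,  0.031 ]), np.float64(0.001))
str side 162 (array([ 0.5044, -0.0511]), np.float64(0.0011)) (array([ 0.5044, -0.0511,  0.031 ]), np.float64(0.001))
str wrist 771 (array([ 0.5063, -0.054 ]), np.float64(0.0007)) (array([ 0.5061, -0.0538,  0.0309]), np.float64(0.0006))
str all (array([ 0.5061, -0.0537]), np.float64(0.001))
mea scene 202 (array([ 0.5223, -0.2373]), np.float64(0.0009)) (array([ 0.5223, -0.2373,  0.0401]), np.float64(0.0009))
mea side 160 (array([ 0.5196, -0.2339]), np.float64(0.001)) (array([ 0.5196, -0.2338,  0.0398]), np.float64(0.001))
mea wrist 255 (array([ 0.5207, -0.2372]), np.float64(0.0005)) (array([ 0.5206, -0.2377,  0.041 ]), np.float64(0.0005))
mea all (array([ 0.5211, -0.2368]), np.float64(0.001))
bar scene 146 [0.5409 0.234  0.156 ] 0.1641
539.0741577148438 235.5778350830078 57.32697677612305 15.165203094482422 14.40332317352295
 top 98 ((539.3323364257812, 236.14654541015625), (56.543975830078125, 14.192001342773438), 14.40332317352295)
 disc 248 (array([0.5337, 0.2452]), np.float64(0.007)) 0.1307092675723842
bar side 372 [0.5373 0.2416 0.1556] 0.1633
537.9984741210938 238.54690551757812 54.18510818481445 15.34074592590332 12.079180717468262
 top 259 ((537.950439453125, 238.5448455810547), (54.134063720703125, 15.276905059814453), 11.824066162109375)
 disc 710 (array([0.5415, 0.2259]), np.float64(0.0065)) 0.12900377363067467
handle [ 0.45977363 -0.23723432  0.0320428 ] 42
```

View pics/top.png

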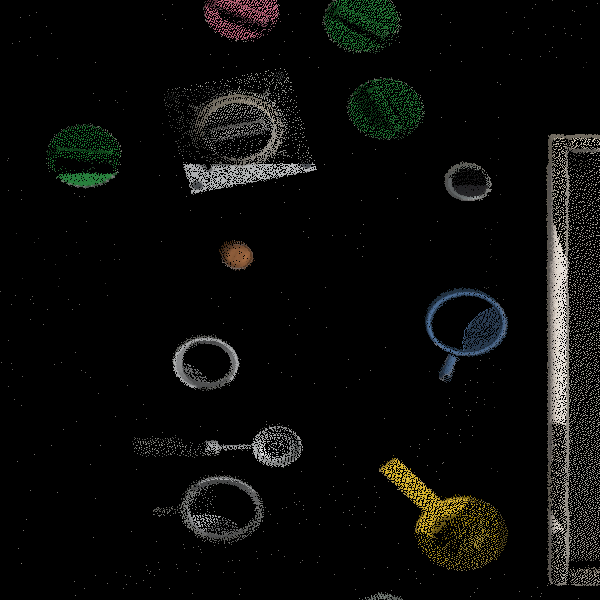

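```bash
python3 - <<'E'
from m import *
for n in['side','scene']:
    D=np.load(f'/tmp/{n}.npz');W=D['W']
    for s in(1,-1):
        m=(abs(W[...,0]-.625-s*.05)<.03)&(abs(W[...,1])<.03)&(W[...,2]>.2)&(W[...,2]<.4)
        P=W[m];print(n,s,len(P),np.round(np.nanpercentile(P[:,2],[0,1,5,20]),4),np.round(P[P[:,2]<.27][:,0].min(),4),np.round(P[P[:,2]<.27][:,0].max(),4), np.round(np.percentile(P[P[:,2]<.27][:,1],[2,98]),4))
E
```

```text
side 1 818 [0.2437 0.249  0.2581 0.2862] 0.6655 0.6811 [-0.0093  0.013 ]
side -1 1281 [0.2419 0.2505 0.2637 0.2975] 0.5666 0.5817 [-0.0015  0.0138]
scene 1 1244 [0.243  0.2511 0.265  0.3039] 0.6653 0.6812 [-0.0117  0.0075]
scene -1 362 [0.244  0.2456 0.2517 0.2677] 0.5655 0.5837 [-0.0122  0.0085]
```

```bash
python3 -m jog '[[-0.018,-0.040,0.015,0,0,0,100],[-0.018,-0.040,0.015,0,0,0,100],[-0.018,-0.039,0.02,0,0,0,100],[0,0,0.03,0,0,0,100]]'
```

```text
clock: 0.85
position: [0.5049, -0.0549, 0.1759]
tcp_rot: [2.216, 2.22, 0.007]
wrist_force: [0.8, -0.5, 0.1]
width: 1.0
```

```bash
python3 -m jog '[[0.001,0.001,0.04,0,0,0,100],[0,0,0.035,0,0,0,100],[0,0,0.023,0,0,0,100],[0,0,0,0,0,0,100]]'; python3 - <<'E'
from h import *
p,im,d=cam('side','side1.png');np.savez('/tmp/side1',im=im,d=d,W=cloud(p,d))
cv2.imwrite('pics/side1c.png',cv2.resize(im[120:300,220:420,::-1],None,fx=3,fy=3,interpolation=2))
E
```

```text
clock: 1.25
position: [0.5033, -0.0551, 0.0732]
tcp_rot: [2.22, 2.218, 0.006]
wrist_force: [-0.4, 0.9, -0.2]
width: 0.995
```

View pics/side1c.png

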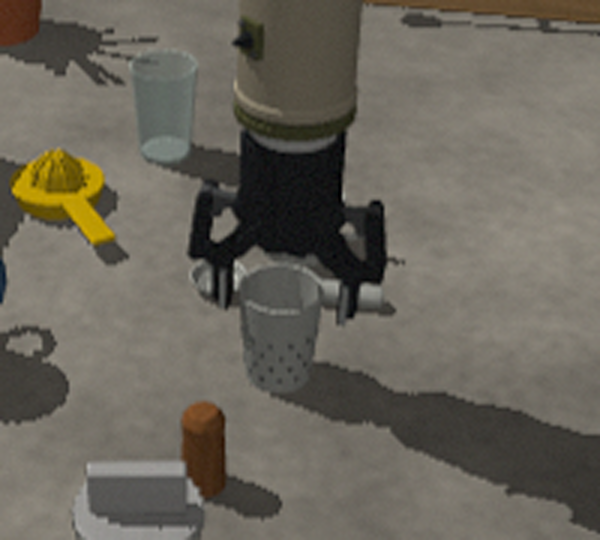

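The fingers straddle the strainer rim, which is at about (282,285) in the crop, a few mm off-centre. I correct that and close.

```bash
python3 -m jog '[[0.0015,0.0025,0,0,0,0,100],[0,0,0,0,0,0,0],[0,0,0,0,0,0,0],[0,0,0,0,0,0,0],[0,0,0,0,0,0,0]]';python3 -m jog '[[0,0,0,0,0,0,0]]'; python3 - <<'E'
from h import *
p,im,d=cam('side','side2.png');np.savez('/tmp/side2',im=im,d=d,W=cloud(p,d))
cv2.imwrite('pics/side2c.png',cv2.resize(im[120:300,220:420,::-1],None,fx=3,fy=3,interpolation=2))
E
```

```text
clock: 1.8
position: [0.5111, -0.0535, 0.0813]
tcp_rot: [2.214, 2.213, 0.018]
wrist_force: [0.1, -0.7, -2.0]
width: 0.742
clock: 1.9
position: [0.5113, -0.0535, 0.0817]
tcp_rot: [2.213, 2.212, 0.019]
wrist_force: [0.7, -0.1, -1.4]
width: 0.74
```

View pics/side2c.png

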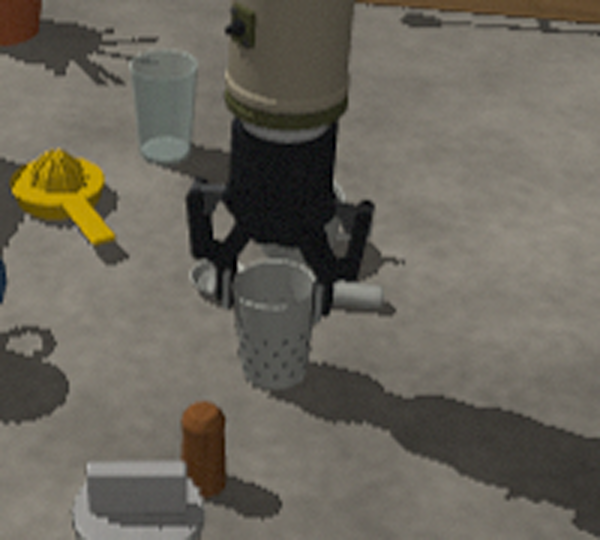

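```bash
python3 - <<'E'
from m import *
D=np.load('/tmp/side2.npz');W=D['W']
c=(.511,-.0537)
m=reg(W,c,.034,.07,.12)
for a,b in[(.06,.07),(.07,.075),(.075,.08),(.08,.085),(.085,.09),(.09,.095),(.095,.1)]:
    P=W[reg(W,c,.05,a,b)&(D['im'].min(-1)>70)];print(a,len(P), circ(P[:,:2]) if len(P)>10 else '')
for z in(.005,.01): 
    P=W[reg(W,c,.04,0.004,.02)];
    
P=W[reg(W,c,.035,.005,.08)];print('low z of cup',np.percentile(P[:,2],[0,1,3,10]))
for xs in((.45,.485),(.53,.57)):
    m=(W[...,0]>xs[0])&(W[...,0]<xs[1])&(abs(W[...,1]+.0537)<.02)&(W[...,2]>.03)&(D['im'].max(-1)<70);print('finger',m.sum(),np.percentile(W[m][:,2],[0,2,5]) if m.sum() else 0)
s=readout.read_state();print(np.round(R.from_rotvec(s['tcp_rot']).as_matrix(),3))
E
```

```text
0.06 159 (array([ 0.5095, -0.0505,  0.0295]), np.float64(0.0008))
0.07 92 (array([ 0.5099, -0.0505,  0.0301]), np.float64(0.0009))
0.075 87 (array([ 0.5099, -0.0502,  0.0304]), np.float64(0.0009))
0.08 98 (array([ 0.51  , -0.0504,  0.0308]), np.float64(0.0011))
0.085 79 (array([ 0.5097, -0.0506,  0.031 ]), np.float64(0.0012))
0.09 6 
0.095 3 
low z of cup [0.0051183  0.0063519  0.00903421 0.0174768 ]
finger 579 [0.03219426 0.06818471 0.07867725]
finger 446 [0.06474744 0.0729975  0.08075255]
[[ 0.     1.     0.017]
 [ 1.    -0.    -0.   ]
 [-0.     0.017 -1.   ]]
```

```bash
python3 -m jog '[[0,0,-0.02,0,0,0,0],[0,0,-0.04,0,0,0,0],[0,0,-0.04,0,0,0,0],[0,0,0,0,0,0,0],[0,0,0,0,0,0,0]]'; python3 - <<'E'
from m import *
s=readout.read_state();print(np.round(R.from_rotvec(s['tcp_rot']).as_matrix(),3))
B={'side':(.0015,-.0026),'scene':(0,0)}
for n in['side','scene']:
    p,im,d=cam(n,n+'3.png');W=cloud(p,d)
    cv2.imwrite(f'pics/{n}3c.png',cv2.resize(im[80:260,180:380,::-1],None,fx=3,fy=3,interpolation=2))
    c=s['position'][:2]
    for a in np.arange(.09,.2,.01):
        P=W[reg(W,c,.045,a,a+.01)&(im.min(-1)>65)];print(n,round(a,3),len(P), circ(P[:,:2]) if len(P)>15 else '')
E
```

```text
clock: 2.45
position: [0.5083, -0.0535, 0.1838]
tcp_rot: [2.215, 2.214, 0.015]
wrist_force: [-0.8, 0.5, -1.3]
width: 0.739
[[ 0.     1.     0.014]
 [ 1.    -0.    -0.   ]
 [-0.     0.014 -1.   ]]
side 0.09 0 
side 0.1 37 (array([ 0.5046, -0.0532,  0.0266]), np.float64(0.0006))
side 0.11 71 (array([ 0.5045, -0.0517,  0.0263]), np.float64(0.0005))
side 0.12 73 (array([ 0.5047, -0.052 ,  0.0273]), np.float64(0.0006))
side 0.13 77 (array([ 0.5054, -0.052 ,  0.0282]), np.float64(0.0007))
side 0.14 77 (array([ 0.5059, -0.0515,  0.0287]), np.float64(0.0006))
side 0.15 106 (array([ 0.5059, -0.051 ,  0.029 ]), np.float64(0.0007))
side 0.16 179 (array([ 0.5063, -0.0506,  0.0295]), np.float64(0.001))
side 0.17 216 (array([ 0.5067, -0.0505,  0.0303]), np.float64(0.0009))
side 0.18 233 (array([ 0.5068, -0.0504,  0.031 ]), np.float64(0.0009))
side 0.19 32 (array([ 0.5098, -0.0501,  0.0336]), np.float64(0.0012))
side 0.2 2 
scene 0.09 0 
scene 0.1 19 (array([ 0.5073, -0.055 ,  0.0231]), np.float64(0.0005))
scene 0.11 46 (array([ 0.5045, -0.0543,  0.0269]), np.float64(0.0009))
scene 0.12 47 (array([ 0.5061, -0.0547,  0.0267]), np.float64(0.0008))
scene 0.13 51 (array([ 0.5062, -0.0546,  0.0279]), np.float64(0.0006))
scene 0.14 75 (array([ 0.5073, -0.0549,  0.0278]), np.float64(0.0007))
scene 0.15 76 (array([ 0.5077, -0.055 ,  0.0288]), np.float64(0.0007))
scene 0.16 74 (array([ 0.5079, -0.0549,  0.0292]), np.float64(0.001))
scene 0.17 79 (array([ 0.5107, -0.0531,  0.0315]), np.float64(0.0014))
scene 0.18 93 (array([ 0.5099, -0.0536,  0.0319]), np.float64(0.0012))
scene 0.19 35 (array([ 0.5114, -0.0507,  0.0353]), np.float64(0.001))
scene 0.2 0
```

View pics/side3c.png

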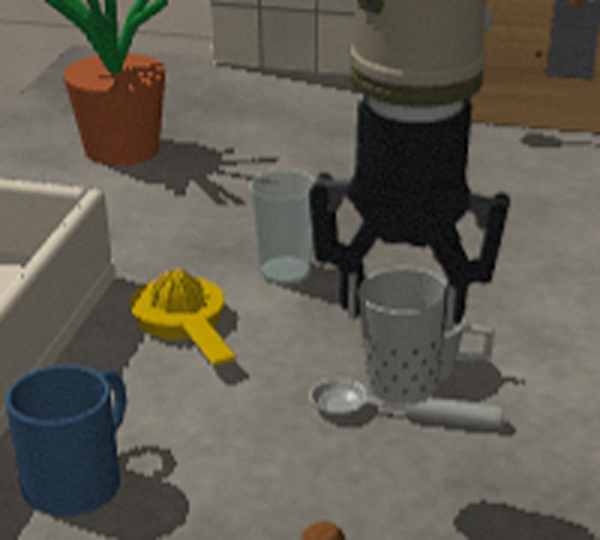

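View pics/scene3c.png

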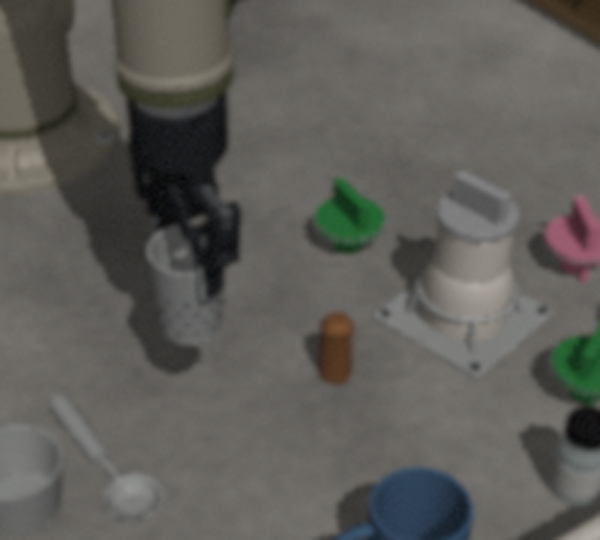

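The strainer is held, leaning about 2° (its foot toward -x). I level it and carry it over the measuring cup.

```bash
python3 -m jog '[[-0.045,0.003,0,-0.027,0,0,0],[-0.046,0.004,0,0,0,0,0],[-0.046,0.004,0,0,0,0,0],[-0.045,0.003,0,0,0,0,0],[0,0,0,0,0,0,0]]'; python3 - <<'E'
from m import *
s=readout.read_state();print(s['position'],np.round(R.from_rotvec(s['tcp_rot']).as_matrix(),3))
for n in['side','scene','wrist']:
    p,im,d=cam(n,n+'4.png');W=cloud(p,d)
    cv2.imwrite(f'pics/{n}4c.png',cv2.resize(im[80:300,120:360,::-1],None,fx=2.5,fy=2.5,interpolation=2))
    c=s['position'][:2]
    for a in np.arange(.1,.2,.01):
        P=W[reg(W,c,.045,a,a+.01)&(im.min(-1)>65)]
        if len(P)>15:print(n,round(a,3),len(P), circ(P[:,:2]))
    P=W[reg(W,(.521,-.237),.05,.049,.06)&(im.min(-1)>65)]
    if len(P)>15:print('meas',len(P),circ(P[:,:2],.0405))
E
```

```text
clock: 3.05
position: [0.5205, -0.2385, 0.1763]
tcp_rot: [2.199, 2.214, 0.036]
wrist_force: [0.3, -0.5, -1.8]
width: 0.74
[ 0.52048744 -0.23849332  0.17626245] [[-0.007  0.999  0.031]
 [ 1.     0.007  0.002]
 [ 0.002  0.031 -1.   ]]
side 0.1 60 (array([ 0.5179, -0.2366,  0.0267]), np.float64(0.001))
side 0.11 60 (array([ 0.5182, -0.2358,  0.0265]), np.float64(0.0009))
side 0.12 57 (array([ 0.5188, -0.2374,  0.0284]), np.float64(0.0007))
side 0.13 68 (array([ 0.5197, -0.2365,  0.0282]), np.float64(0.0008))
side 0.14 63 (array([ 0.5192, -0.2371,  0.0285]), np.float64(0.001))
side 0.15 93 (array([ 0.5188, -0.2372,  0.0295]), np.float64(0.0008))
side 0.16 146 (array([ 0.519 , -0.2368,  0.0301]), np.float64(0.0011))
side 0.17 170 (array([ 0.5192, -0.2368,  0.0305]), np.float64(0.0012))
side 0.18 93 (array([ 0.5194, -0.2366,  0.031 ]), np.float64(0.0011))
meas 131 (array([ 0.5199, -0.2336]), np.float64(0.0011))
scene 0.1 58 (array([ 0.5189, -0.235 ,  0.0267]), np.float64(0.0006))
scene 0.11 57 (array([ 0.5184, -0.2345,  0.0281]), np.float64(0.0006))
scene 0.12 66 (array([ 0.5192, -0.2345, 
[... 595 characters left out ...]
 854 (array([ 0.5194, -0.2311,  0.0255]), np.float64(0.0004))
wrist 0.12 1035 (array([ 0.5197, -0.2312,  0.0262]), np.float64(0.0004))
wrist 0.13 1329 (array([ 0.5199, -0.2312,  0.027 ]), np.float64(0.0004))
wrist 0.14 1624 (array([ 0.5201, -0.2312,  0.0278]), np.float64(0.0004))
wrist 0.15 2127 (array([ 0.5204, -0.2312,  0.0286]), np.float64(0.0004))
wrist 0.16 2854 (array([ 0.5206, -0.2312,  0.0296]), np.float64(0.0005))
wrist 0.17 3574 (array([ 0.5208, -0.2312,  0.0304]), np.float64(0.0005))
wrist 0.18 3549 (array([ 0.5211, -0.2318,  0.0309]), np.float64(0.0007))
wrist 0.19 272 (array([ 0.5199, -0.1825,  0.0533]), np.float64(0.0007))
meas 810 (array([ 0.5203, -0.2383]), np.float64(0.001))
```

View pics/side4c.png

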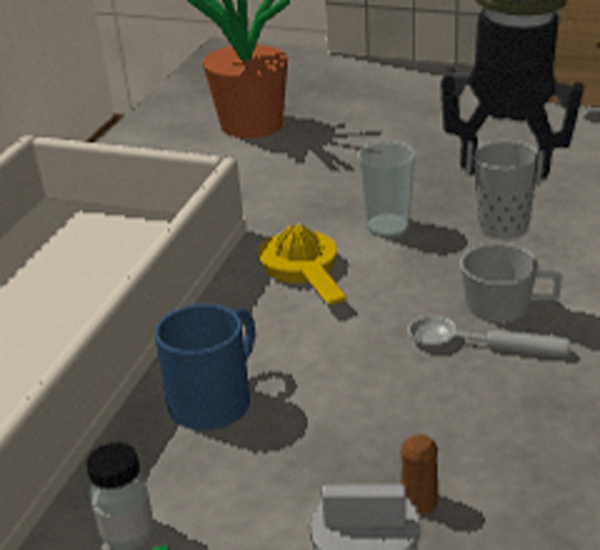

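View pics/scene4c.png

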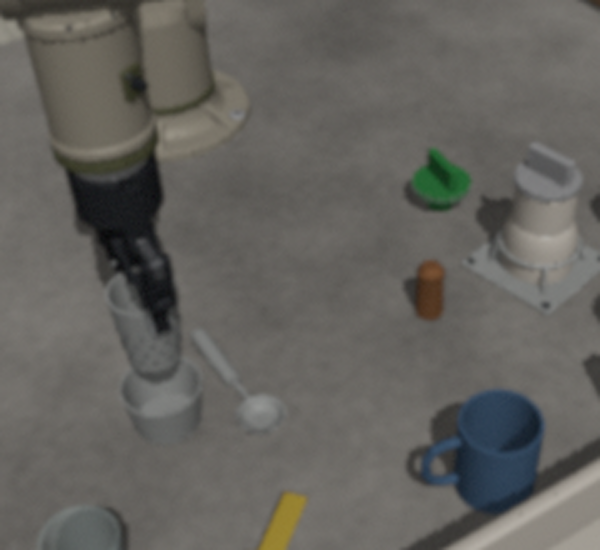

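```bash
python3 -m jog '[[0.001,-0.0007,0.02,-0.015,0,0,0],[0,-0.001,0.03,0,0,0,0],[0,-0.001,0.03,0,0,0,0],[0,0,0,0,0,0,0]]'; python3 - <<'E'
from m import *
s=readout.read_state();print(np.round(R.from_rotvec(s['tcp_rot']).as_matrix(),3))
for n in['side','scene']:
    p,im,d=cam(n,n+'5.png');W=cloud(p,d)
    x0={'side':250,'scene':110}[n]
    cv2.imwrite(f'pics/{n}5c.png',cv2.resize(im[110:290,x0:x0+200,::-1],None,fx=3,fy=3,interpolation=2))
    c=s['position'][:2]
    for a in np.arange(.06,.12,.01):
        P=W[reg(W,c,.045,a,a+.01)&(im.min(-1)>65)]
        if len(P)>15:print(n,round(a,3),len(P), circ(P[:,:2]))
E
```

```text
clock: 3.6
position: [0.5251, -0.2217, 0.0941]
tcp_rot: [2.173, 2.229, 0.064]
wrist_force: [-0.2, -0.1, -0.4]
width: 0.737
[[-0.026  0.998  0.049]
 [ 1.     0.025  0.009]
 [ 0.008  0.049 -0.999]]
side 0.06 62 (array([ 0.5238, -0.2186,  0.0288]), np.float64(0.001))
side 0.07 119 (array([ 0.5232, -0.2181,  0.0296]), np.float64(0.0011))
side 0.08 154 (array([ 0.5236, -0.2185,  0.0302]), np.float64(0.0012))
side 0.09 158 (array([ 0.5236, -0.2187,  0.0309]), np.float64(0.0012))
side 0.1 26 (array([ 0.5226, -0.2176,  0.0317]), np.float64(0.0018))
scene 0.06 72 (array([ 0.5279, -0.221 ,  0.0285]), np.float64(0.0006))
scene 0.07 71 (array([ 0.528 , -0.2212,  0.0296]), np.float64(0.0007))
scene 0.08 64 (array([ 0.5283, -0.2212,  0.0303]), np.float64(0.0008))
scene 0.09 76 (array([ 0.5288, -0.2186,  0.0333]), np.float64(0.0011))
scene 0.1 49 (array([ 0.5278, -0.2199,  0.033 ]), np.float64(0.0013))
```

View pics/side5c.png

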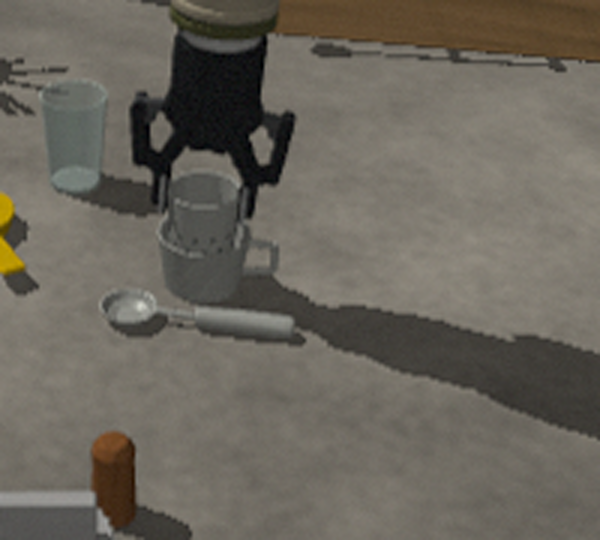

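View pics/scene5c.png

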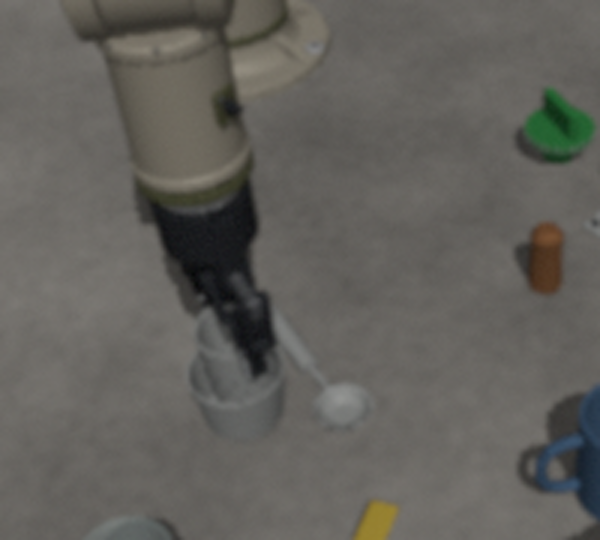

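The arm was still settling when the last moves began, so the y position came out about 15 mm off. I let it settle and re-measure both cups.

```bash
cat > look.py <<'E'
from m import *
import sys
tag=sys.argv[1];mc=(float(sys.argv[2]),float(sys.argv[3]))
s=readout.read_state();print(s['clock'],np.round(s['position'],4),np.round(s['wrist_force'],1));print(np.round(R.from_rotvec(s['tcp_rot']).as_matrix(),3))
for n in['side','scene']:
    p,im,d=cam(n,f'{n}{tag}.png');W=cloud(p,d)
    x0={'side':250,'scene':110}[n]
    cv2.imwrite(f'pics/{n}{tag}c.png',cv2.resize(im[110:290,x0:x0+200,::-1],None,fx=3,fy=3,interpolation=2))
    c=s['position'][:2]
    for a in np.arange(.06,.12,.01):
        P=W[reg(W,c,.035,a,a+.01)&(im.min(-1)>65)]
        if len(P)>15:print(n,round(a,3),len(P), circ(P[:,:2]))
    for z in (.035,.042,.049):
        P=W[reg(W,mc,.055,z,z+.007)&(im.min(-1)>65)]
        P=P[np.hypot(P[:,0]-mc[0],P[:,1]-mc[1])>.033]
        if len(P)>15:print('meas',z,len(P),circ(P[:,:2],.0405-(.055-z-.004)*.145))
print(readout.read_state()['position'])
E
python3 -m jog '[[0,0,0,0,0,0,0],[0,0,0,0,0,0,0]]'; python3 look.py 6 .521 -.232
```

```text
clock: 3.9
position: [0.5286, -0.2217, 0.1004]
tcp_rot: [2.166, 2.225, 0.07]
wrist_force: [-0.2, -0.9, -0.8]
width: 0.737
3.9 [ 0.5286 -0.2217  0.1004] [-0.2 -0.9 -0.8]
[[-0.027  0.998  0.057]
 [ 1.     0.027  0.008]
 [ 0.006  0.057 -0.998]]
side 0.06 56 (array([ 0.5276, -0.2199,  0.0295]), np.float64(0.0008))
side 0.07 82 (array([ 0.5271, -0.2186,  0.0288]), np.float64(0.0011))
side 0.08 123 (array([ 0.5271, -0.2181,  0.0295]), np.float64(0.001))
side 0.09 128 (array([ 0.5271, -0.2187,  0.0301]), np.float64(0.001))
side 0.1 110 (array([ 0.527 , -0.2187,  0.0306]), np.float64(0.0009))
meas 0.035 61 (array([ 0.523 , -0.2239]), np.float64(0.0008))
meas 0.042 70 (array([ 0.521 , -0.2241]), np.float64(0.0017))
meas 0.049 113 (array([ 0.5221, -0.2256]), np.float64(0.0019))
scene 0.06 78 (array([ 0.5305, -0.2215,  0.0283]), np.float64(0.0007))
scene 0.07 65 (array([ 0.5305, -0.2216,  0.0292]), np.float64(0.0008))
scene 0.08 68 (array([ 0.5303, -0.2215,  0.0298]), np.float64(0.0007))
scene 0.09 53 (array([ 0.5303, -0.2217,  0.0307]), np.float64(0.0007))
scene 0.1 77 (array([ 0.5301, -0.2222,  0.0312]), np.float64(0.0009))
meas 0.035 39 (array([ 0.526 , -0.2266]), np.float64(0.0006))
meas 0.042 59 (array([ 0.5254, -0.2274]), np.float64(0.0009))
meas 0.049 110 (array([ 0.5241, -0.2271]), np.float64(0.0012))
[ 0.52872546 -0.22200396  0.1004435 ]
```

```bash
python3 - <<'E'
import cv2
a=cv2.imread('pics/side6c.png');b=cv2.imread('pics/scene6c.png')
cv2.imwrite('pics/j6.png',cv2.hconcat([cv2.resize(a[150:420,50:350],(400,360)),cv2.resize(b[200:470,120:420],(400,360))]))
E
```

```text
(no output)
```

View pics/j6.png

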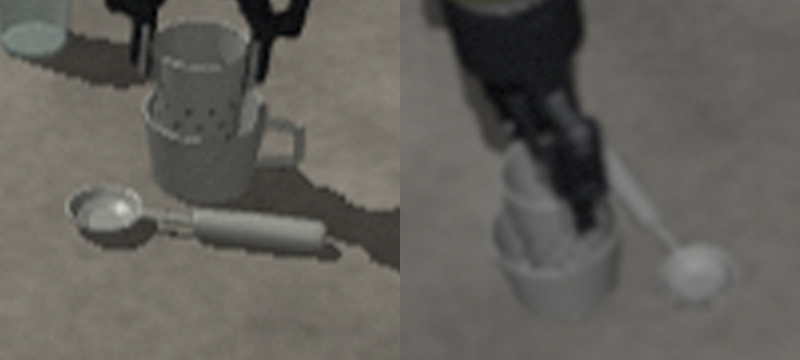

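The measuring cup was nudged about 10 mm but stands upright. The strainer is vertical inside it and off-centre by about (+5.5,+5.5) mm. I centre it in small steps.

```bash
python3 -m jog '[[-0.0055,-0.0055,0,0,0,0,0],[0,0,0,0,0,0,0],[0,0,0,0,0,0,0]]';python3 -m jog '[[0,0,0,0,0,0,0],[0,0,0,0,0,0,0]]'; python3 look.py 7 .523 -.227
```

```text
clock: 4.3
position: [0.5235, -0.2285, 0.1015]
tcp_rot: [2.165, 2.223, 0.072]
wrist_force: [0.3, 0.7, -0.6]
width: 0.734
clock: 4.5
position: [0.5234, -0.2288, 0.1016]
tcp_rot: [2.165, 2.222, 0.072]
wrist_force: [-0.7, -1.3, -1.7]
width: 0.739
4.5 [ 0.5234 -0.2288  0.1016] [-0.7 -1.3 -1.7]
[[-0.026  0.998  0.06 ]
 [ 1.     0.026  0.007]
 [ 0.005  0.06  -0.998]]
side 0.06 60 (array([ 0.5228, -0.2269,  0.0292]), np.float64(0.0009))
side 0.07 74 (array([ 0.5216, -0.226 ,  0.0287]), np.float64(0.0012))
side 0.08 121 (array([ 0.5221, -0.2257,  0.0296]), np.float64(0.0011))
side 0.09 129 (array([ 0.5222, -0.2257,  0.0301]), np.float64(0.001))
side 0.1 130 (array([ 0.522 , -0.2263,  0.0308]), np.float64(0.0009))
meas 0.035 61 (array([ 0.5228, -0.2232]), np.float64(0.0008))
meas 0.042 77 (array([ 0.5216, -0.2237]), np.float64(0.0014))
meas 0.049 75 (array([ 0.5226, -0.2243]), np.float64(0.0011))
scene 0.06 74 (array([ 0.525 , -0.2281,  0.0282]), np.float64(0.0007))
scene 0.07 74 (array([ 0.5253, -0.2284,  0.0289]), np.float64(0.0008))
scene 0.08 60 (array([ 0.525 , -0.2288,  0.0297]), np.float64(0.0007))
scene 0.09 59 (array([ 0.5251, -0.2292,  0.0302]), np.float64(0.0007))
scene 0.1 82 (array([ 0.5248, -0.2285,  0.0315]), np.float64(0.0009))
meas 0.035 63 (array([ 0.5253, -0.2269]), np.float64(0.0007))
meas 0.042 66 (array([ 0.5257, -0.2265]), np.float64(0.0007))
meas 0.049 95 (array([ 0.5254, -0.2268]), np.float64(0.0008))
[ 0.52341723 -0.22873333  0.10159502]
```

```bash
python3 -m jog '[[0.0018,-0.0004,0.006,0,0,0,0],[0,-0.0004,0.006,0,0,0,0],[0,0,0,0,0,0,0],[0,0,0,0,0,0,0]]';python3 -m jog '[[0,-0.0001,0.003,0,0,0,0],[0,0,0,0,0,0,0]]'
```

```text
clock: 5.0
position: [0.5231, -0.2262, 0.0878]
tcp_rot: [2.165, 2.224, 0.072]
wrist_force: [0.6, -0.1, -0.6]
width: 0.732
clock: 5.2
position: [0.5232, -0.2261, 0.0845]
tcp_rot: [2.165, 2.224, 0.072]
wrist_force: [0.0, -0.2, -1.2]
width: 0.738
```

```bash
python3 -m jog '[[0,0,0.002,0,0,0,0],[0,0,0,0,0,0,0]]';python3 -m jog '[[0,0,0.0015,0,0,0,0],[0,0,0,0,0,0,0]]';python3 -m jog '[[0,0,0.0015,0,0,0,0],[0,0,0,0,0,0,0]]'; python3 look.py 8 .523 -.227
```

```text
clock: 5.4
position: [0.5236, -0.2262, 0.0825]
tcp_rot: [2.165, 2.224, 0.072]
wrist_force: [0.3, 0.3, -0.7]
width: 0.734
clock: 5.6
position: [0.5241, -0.226, 0.0825]
tcp_rot: [2.164, 2.223, 0.074]
wrist_force: [-0.4, -0.2, -0.4]
width: 0.739
clock: 5.8
position: [0.5248, -0.2258, 0.0825]
tcp_rot: [2.163, 2.223, 0.075]
wrist_force: [-0.0, 0.4, -1.6]
width: 0.734
5.8 [ 0.5248 -0.2258  0.0825] [-0.   0.4 -1.6]
[[-0.027  0.998  0.062]
 [ 1.     0.027  0.008]
 [ 0.006  0.062 -0.998]]
side 0.06 114 (array([ 0.5238, -0.2224,  0.0296]), np.float64(0.001))
side 0.07 135 (array([ 0.5232, -0.2227,  0.03  ]), np.float64(0.001))
side 0.08 119 (array([ 0.5234, -0.223 ,  0.0307]), np.float64(0.0009))
meas 0.035 61 (array([ 0.5228, -0.2234]), np.float64(0.0011))
meas 0.042 72 (array([ 0.5212, -0.2234]), np.float64(0.0013))
meas 0.049 81 (array([ 0.5226, -0.2243]), np.float64(0.0013))
scene 0.06 56 (array([ 0.5269, -0.2257,  0.0294]), np.float64(0.0007))
scene 0.07 56 (array([ 0.5264, -0.2257,  0.0303]), np.float64(0.0007))
scene 0.08 74 (array([ 0.5262, -0.2255,  0.0315]), np.float64(0.0009))
meas 0.035 63 (array([ 0.5255, -0.227 ]), np.float64(0.0007))
meas 0.042 50 (array([ 0.5257, -0.2267]), np.float64(0.0006))
meas 0.049 99 (array([ 0.5253, -0.2267]), np.float64(0.001))
[ 0.52489028 -0.22579094  0.0822932 ]
```

View pics/side8c.png

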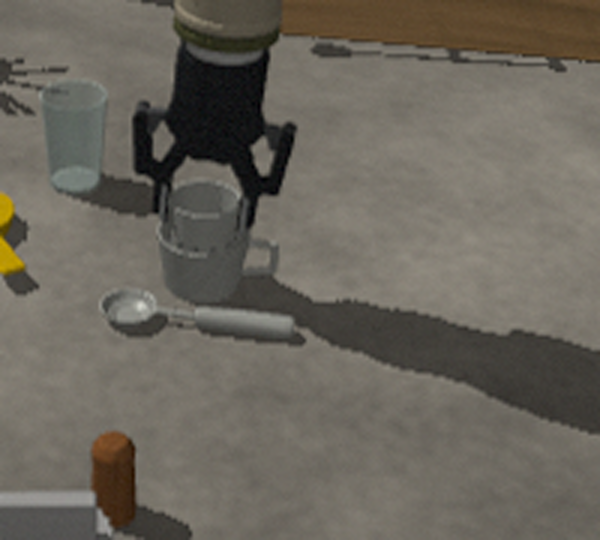

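The descent has stopped at z 0.0825, which matches the strainer sitting on the cup's floor. I release it.

```bash
python3 -m jog '[[0,0,0,0,0,0,82],[0,0,0,0,0,0,90],[0,0,0,0,0,0,100],[0,0,0,0,0,0,100]]'; python3 look.py 9 .523 -.227
```

```text
clock: 6.3
position: [0.5248, -0.226, 0.0817]
tcp_rot: [2.164, 2.222, 0.075]
wrist_force: [0.3, -0.0, 0.5]
width: 1.0
6.3 [ 0.5248 -0.226   0.0817] [ 0.3 -0.   0.5]
[[-0.027  0.998  0.062]
 [ 1.     0.026  0.007]
 [ 0.006  0.062 -0.998]]
side 0.06 113 (array([ 0.5241, -0.2217,  0.0293]), np.float64(0.001))
side 0.07 120 (array([ 0.5241, -0.222 ,  0.03  ]), np.float64(0.0009))
side 0.08 105 (array([ 0.5239, -0.2223,  0.0306]), np.float64(0.0007))
meas 0.035 68 (array([ 0.5225, -0.2233]), np.float64(0.0008))
meas 0.042 72 (array([ 0.522 , -0.2235]), np.float64(0.0014))
meas 0.049 105 (array([ 0.5227, -0.2251]), np.float64(0.0016))
scene 0.06 57 (array([ 0.5271, -0.2252,  0.0295]), np.float64(0.0006))
scene 0.07 60 (array([ 0.5271, -0.2252,  0.0302]), np.float64(0.0009))
scene 0.08 70 (array([ 0.5267, -0.2258,  0.0304]), np.float64(0.0008))
meas 0.035 56 (array([ 0.5259, -0.2268]), np.float64(0.0007))
meas 0.042 58 (array([ 0.5257, -0.2266]), np.float64(0.0008))
meas 0.049 98 (array([ 0.5249, -0.2267]), np.float64(0.0008))
[ 0.52477964 -0.22603988  0.08176482]
```

View pics/side9c.png

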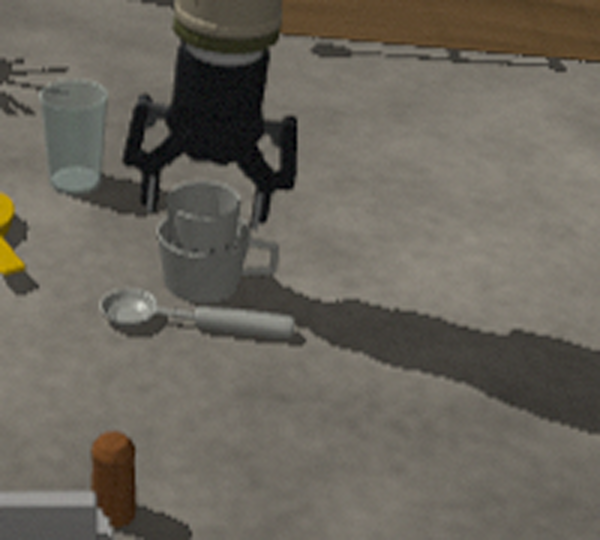

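The strainer is released and stands upright at (203,215) in the crop, centred in the cup. I rise and level the tool.

```bash
python3 -m jog '[[0,0.001,-0.03,0,0,0,100],[0,0.002,-0.04,0,0,0,100],[0,0,-0.045,0.03,0,0,100],[0,0,-0.03,0.03,-0.007,0,100],[0,0,0,0,0,0,100]]'; python3 -m jog '[[0.03,0,0,0,0,0,100],[0.045,0,0,0,0,0,100],[0.045,0,0,0,0,0,100],[0.045,0,0,0,0,0,100],[0.045,0,0,0,0,0,100]]';python3 -m jog '[[0.045,0,0,0,0,0,100],[0.045,0,0,0,0,0,100],[0.03,0,0,0,0,0,100],[0.02,0,0,0,0,0,100],[0,0,0,0,0,0,100]]'; python3 look.py 10 .523 -.227|head -4
```

```text
clock: 6.9
position: [0.5179, -0.2267, 0.2302]
tcp_rot: [-2.19, -2.248, 0.006]
wrist_force: [-0.1, 0.1, 0.7]
width: 0.995
clock: 7.4
position: [0.5123, -0.0196, 0.2283]
tcp_rot: [2.21, 2.232, -0.008]
wrist_force: [0.4, -0.2, 0.2]
width: 0.997
clock: 7.9
position: [0.5067, 0.1347, 0.2243]
tcp_rot: [-2.194, -2.243, 0.008]
wrist_force: [-0.0, -1.0, 0.2]
width: 1.004
7.9 [0.5067 0.1347 0.2243] [-0.  -1.   0.2]
[[-0.022  1.    -0.006]
 [ 1.     0.022 -0.001]
 [-0.001 -0.006 -1.   ]]
```

```bash
python3 -m jog '[[0.02,0,0,0,0,-0.148,100],[0,0,0,0,0,-0.148,100],[0,0,0,0,0,-0.148,100],[0,0,0,0,0,-0.148,100],[0,0,0,0,0,-0.148,100]]';python3 -m jog '[[0,0,0,0,0,-0.148,100],[0,0,0,0,0,-0.148,100],[0,0,0,0,0,-0.148,100],[0,0,0,0,0,-0.148,100],[0,0,0,0,0,-0.148,100]]';python3 -m jog '[[0,0,0,0,0,-0.12,100],[0,0,0,0,0,0,100],[0,0,0,0,0,0,100]]'; cat > look2.py <<'E'
from m import *
import sys
tag=sys.argv[1]
s=readout.read_state();M=R.from_rotvec(s['tcp_rot']).as_matrix()
print(s['clock'],np.round(s['position'],4),'F',np.round(s['wrist_force'],1),'M',np.round(s['moment'],2),'q7',round(s['qpos'][6],2));print(np.round(M,3),'yaw of tool y',np.degrees(np.arctan2(M[1,1],M[0,1])).round(1))
for n in['side','scene']:
    p,im,d=cam(n,f'{n}{tag}.png');W=cloud(p,d)
    x0,y0={'side':(170,180),'scene':(240,60)}[n]
    cv2.imwrite(f'pics/{n}{tag}c.png',cv2.resize(im[y0:y0+180,x0:x0+200,::-1],None,fx=3,fy=3,interpolation=2))
    if len(sys.argv)>2:
        P=W[reg(W,(.539,.237),.05,.1585,.167)&(im.max(-1)>90)];P=P[np.isfinite(P[:,0])]
        if len(P)>10: print(n,len(P),np.median(P[:,2]).round(4),cv2.minAreaRect((P[:,:2]*1000).astype(np.float32)))
a=cv2.imread(f'pics/side{tag}c.png');b=cv2.imread(f'pics/scene{tag}c.png')
cv2.imwrite(f'pics/j{tag}.png',cv2.resize(cv2.hconcat([a,b]),(800,360)))
E
python3 look2.py 11 1
```

```text
clock: 8.5
position: [0.5084, 0.142, 0.2225]
tcp_rot: [-1.236, -2.884, 0.014]
wrist_force: [0.2, -0.3, 0.1]
width: 0.995
clock: 9.0
position: [0.51, 0.1307, 0.2209]
tcp_rot: [-0.094, -3.132, 0.016]
wrist_force: [0.1, -0.1, 0.1]
width: 0.999
clock: 9.3
position: [0.5107, 0.1247, 0.22]
tcp_rot: [0.089, -3.131, 0.019]
wrist_force: [-0.2, -0.3, 0.2]
width: 0.999
9.3 [0.5107 0.1247 0.22  ] F [-0.2 -0.3  0.2] M [ 0.01 -0.06  0.03] q7 1.27
[[-0.998 -0.057 -0.009]
 [-0.057  0.998 -0.012]
 [ 0.01  -0.012 -1.   ]] yaw of tool y 93.2
side 166 0.1599 ((537.9523315429688, 238.8240203857422), (53.96323013305664, 13.219533920288086), 13.540806770324707)
scene 63 0.1618 ((539.4215698242188, 236.10946655273438), (55.51023483276367, 16.342395782470703), 15.891891479492188)
```

View pics/j11.png

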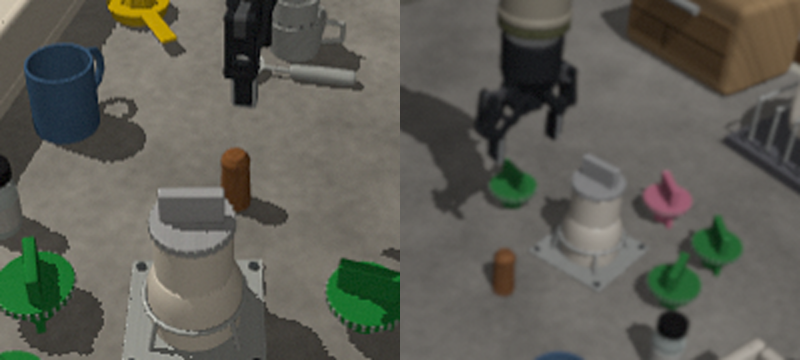

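```bash
python3 -m jog '[[-0.01,0.033,0,0,0,0,100],[-0.012,0.035,0,0,0,0,100],[-0.011,0.035,0,-0.012,-0.009,-0.09,100],[0,0,0,0,0,-0.09,100],[0,0,0,0,0,0,100]]';python3 -m jog '[[0,0,0,0,0,0,100],[0,0,0,0,0,0,100]]'; python3 - <<'E'
from m import *
s=readout.read_state();M=R.from_rotvec(s['tcp_rot']).as_matrix()
print(np.round(M,3),np.degrees(np.arctan2(M[1,1],M[0,1])).round(1))
d=np.array([.5387,.2375,0])-s['position'];d[2]=0;print(np.round(M.T@d,4),s['position'],s['qpos'].round(2))
E
```

```text
clock: 9.9
position: [0.5397, 0.2311, 0.2181]
tcp_rot: [0.356, -3.121, -0.001]
wrist_force: [0.3, -0.8, -0.4]
width: 1.001
clock: 10.1
position: [0.5396, 0.2305, 0.2179]
tcp_rot: [0.345, -3.122, 0.0]
wrist_force: [-0.1, -0.1, -0.2]
width: 1.001
[[-0.976 -0.219 -0.001]
 [-0.219  0.976 -0.   ]
 [ 0.001  0.    -1.   ]] 102.6
[-0.0007  0.007  -0.    ] [0.53957115 0.23054478 0.21790533] [-0.2   0.34 -0.33  1.53  0.11  1.29  1.25]
```

```bash
python3 -m jog '[[-0.0007,0.007,0,0,0,-0.015,40],[0,0,0,0,0,0,40],[0,0,0.015,0,0,0,40],[0,0,0.015,0,0,0,40],[0,0,0,0,0,0,40]]'; python3 look2.py 12 1; python3 - <<'E'
from m import *
s=readout.read_state();M=R.from_rotvec(s['tcp_rot']).as_matrix()
d=np.array([.5387,.2375,0])-s['position'];d[2]=0;print(np.round(M.T@d,4),s['position'])
E
```

```text
clock: 10.6
position: [0.5394, 0.2361, 0.1885]
tcp_rot: [-0.358, 3.119, -0.001]
wrist_force: [-1.4, -0.8, 0.3]
width: 0.4
10.6 [0.5394 0.2361 0.1885] F [-1.4 -0.8  0.3] M [ 0.01  0.04 -0.01] q7 1.24
[[-0.974 -0.226  0.002]
 [-0.226  0.974 -0.   ]
 [-0.002 -0.001 -1.   ]] yaw of tool y 103.1
side 88 0.1598 ((538.0994873046875, 238.17848205566406), (53.87702941894531, 12.735666275024414), 14.808712005615234)
scene 33 0.1613 ((552.3915405273438, 238.11659240722656), (28.389556884765625, 13.267003059387207), 13.583830833435059)
[ 0.0013  0.0012 -0.    ] [0.54023606 0.23660896 0.19048788]
```

View pics/j12.png

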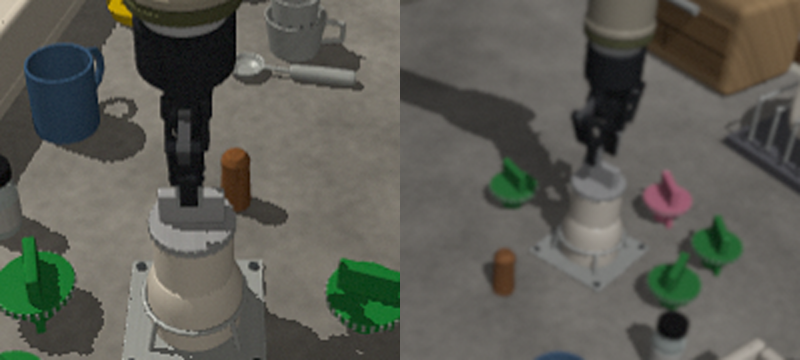

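The fingers are centred on the metal bar on the white jar, at about (190,205) in the left half of the picture. I descend and grip.

```bash
python3 -m jog '[[0.0013,0.0012,0.012,0,0,-0.008,40],[0,0,0.012,0,0,0,40],[0,0,0.007,0,0,0,40],[0,0,0,0,0,0,40],[0,0,0,0,0,0,40]]'; python3 look2.py 13
```

```text
clock: 11.2
position: [0.5394, 0.2378, 0.1585]
tcp_rot: [-0.37, 3.113, 0.001]
wrist_force: [0.2, -0.0, -0.5]
width: 0.401
11.2 [0.5394 0.2378 0.1585] F [ 0.2 -0.  -0.5] M [-0.05  0.02  0.04] q7 1.23
[[-0.972 -0.235  0.007]
 [-0.235  0.972  0.002]
 [-0.007  0.    -1.   ]] yaw of tool y 103.6
```

View pics/j13.png

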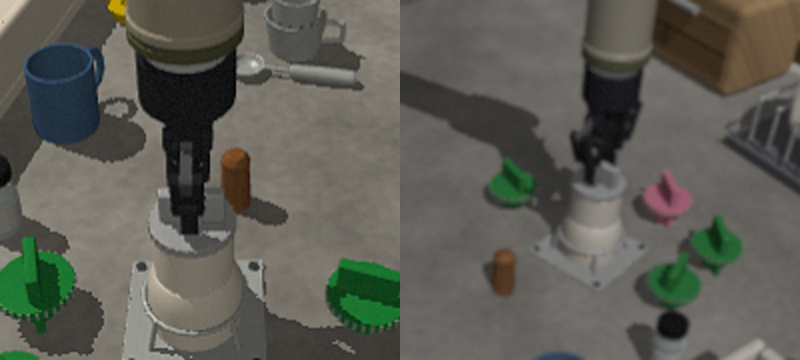

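```bash
python3 -m jog '[[0,0,0,0,0,0,0],[0,0,0,0,0,0,0],[0,0,0,0,0,0,0],[0,0,0,0,0,0,0]]'; python3 look2.py 14
```

```text
clock: 11.7
position: [0.5398, 0.2379, 0.1595]
tcp_rot: [-0.37, 3.112, 0.002]
wrist_force: [1.3, -0.3, -1.5]
width: 0.129
11.7 [0.5398 0.2379 0.1595] F [ 1.3 -0.3 -1.5] M [-0.01 -0.    0.05] q7 1.23
[[-0.972 -0.234  0.008]
 [-0.234  0.972  0.002]
 [-0.008  0.    -1.   ]] yaw of tool y 103.6
```

View pics/j14.png

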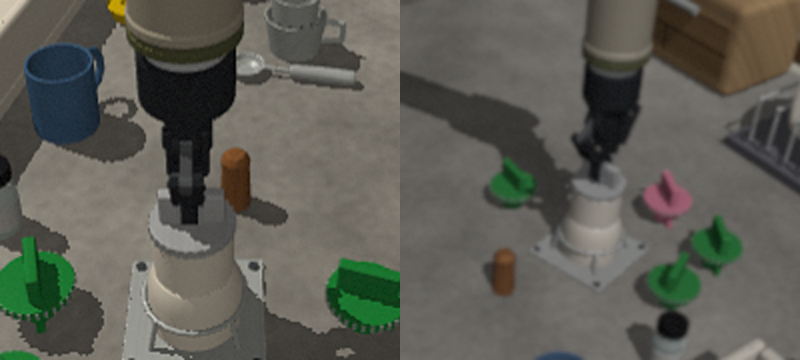

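```bash
cat > st.py <<'E'
from h import *
s=readout.read_state();M=R.from_rotvec(s['tcp_rot']).as_matrix()
print('t',s['clock'],'pos',np.round(s['position'],4),'F',np.round(s['wrist_force'],1),'M',np.round(s['moment'],2),'yaw',np.degrees(np.arctan2(M[1,1],M[0,1])).round(1),'z',M[:,2].round(3),'w',round(s['width'],3),'q7',round(s['qpos'][6],2))
E
python3 -m jog '[[0,0,0,0,0,-0.05,0],[0,0,0,0,0,-0.05,0]]'>/dev/null; python3 st.py;python3 -m jog '[[0,0,0,0,0,-0.05,0],[0,0,0,0,0,-0.05,0]]'>/dev/null; python3 st.py
```

```text
t 12.0 pos [0.5399 0.2375 0.1595] F [ 0.5 -0.6 -1.4] M [-0.02 -0.02 -0.01] yaw 109.4 z [ 0.008  0.001 -1.   ] w 0.129 q7 1.33
t 12.2 pos [0.5401 0.2374 0.1595] F [-0.4 -0.2 -2. ] M [ 0.05 -0.07 -0.01] yaw 115.3 z [ 0.008  0.001 -1.   ] w 0.13 q7 1.43
```

```bash
for i in 1; do :; done; python3 -m jog '[[0,0,0,0,0,-0.03,0],[0,0,0,0,0,0,0]]'>/dev/null; python3 st.py;python3 -m jog '[[0,0,0,0,0,-0.03,0],[0,0,0,0,0,0,0]]'>/dev/null; python3 st.py;python3 -m jog '[[0,0,0,0,0,-0.03,0],[0,0,0,0,0,0,0]]'>/dev/null; python3 st.py
```

```text
t 12.4 pos [0.5402 0.2375 0.1595] F [-0.   0.  -1.8] M [-0.03  0.17  0.03] yaw 117.2 z [ 0.008  0.002 -1.   ] w 0.124 q7 1.46
t 12.6 pos [0.5402 0.2375 0.1595] F [-0.3  0.9 -1.3] M [-0.    0.11 -0.01] yaw 119.0 z [ 0.008  0.002 -1.   ] w 0.129 q7 1.49
t 12.8 pos [0.5402 0.2375 0.1595] F [ 0.4 -0.4 -0.5] M [0.02 0.08 0.02] yaw 120.8 z [ 0.008  0.002 -1.   ] w 0.128 q7 1.52
```

```bash
python3 -m jog '[[0,0,0,0,0,-0.03,0],[0,0,0,0,0,0,0]]'>/dev/null; python3 st.py;python3 -m jog '[[0,0,0,0,0,-0.03,0],[0,0,0,0,0,0,0]]'>/dev/null; python3 st.py;python3 -m jog '[[0,0,0,0,0,-0.03,0],[0,0,0,0,0,0,0]]'>/dev/null; python3 look2.py 15 1; python3 st.py
```

```text
t 13.0 pos [0.5402 0.2375 0.1595] F [-0.2 -0.6 -1.4] M [-0.01  0.14  0.03] yaw 122.7 z [ 0.008  0.002 -1.   ] w 0.126 q7 1.55
t 13.2 pos [0.5402 0.2375 0.1595] F [-1.1 -0.7 -0.8] M [ 0.01 -0.01 -0.02] yaw 124.6 z [ 0.008  0.002 -1.   ] w 0.131 q7 1.58
13.4 [0.5402 0.2375 0.1595] F [ 0.1 -0.6 -1. ] M [ 0.01  0.07 -0.01] q7 1.61
[[-0.804 -0.594  0.008]
 [-0.594  0.804  0.002]
 [-0.008 -0.004 -1.   ]] yaw of tool y 126.4
side 57 0.1599 ((554.2312622070312, 247.93563842773438), (17.476961135864258, 20.278697967529297), 26.24627685546875)
scene 26 0.1615 ((541.8646240234375, 232.74050903320312), (56.073997497558594, 18.372905731201172), 38.73085403442383)
t 13.5 pos [0.5402 0.2375 0.1595] F [-0.1 -0.7 -1.2] M [-0.02  0.06  0.04] yaw 126.3 z [ 0.008  0.002 -1.   ] w 0.126 q7 1.61
```

View pics/j15.png

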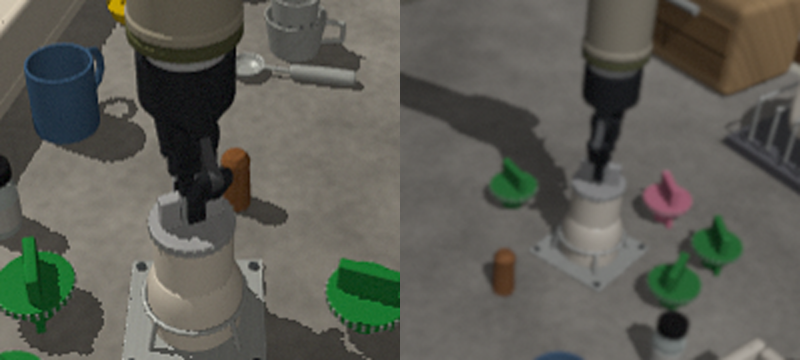

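The bar has followed the gripper past 20° without resistance, so this is the free way. I continue to 60°.

```bash
python3 -m jog '[[0,0,0,0,0,-0.05,0],[0,0,0,0,0,-0.05,0],[0,0,0,0,0,-0.05,0],[0,0,0,0,0,-0.05,0]]'>/dev/null; python3 st.py; python3 -m jog '[[0,0,0,0,0,-0.05,0],[0,0,0,0,0,-0.05,0],[0,0,0,0,0,-0.05,0],[0,0,0,0,0,-0.05,0]]'>/dev/null; python3 st.py;python3 -m jog '[[0,0,0,0,0,-0.05,0],[0,0,0,0,0,-0.05,0],[0,0,0,0,0,-0.05,0]]'>/dev/null; python3 st.py
```

```text
t 13.9 pos [0.5403 0.2377 0.1596] F [ 1.1  0.1 -1. ] M [ 0.12 -0.06 -0.04] yaw 138.1 z [ 0.009  0.002 -1.   ] w 0.128 q7 1.8
t 14.3 pos [0.5404 0.2379 0.1597] F [ 0.4 -0.4 -1.9] M [ 0.07 -0.06 -0.02] yaw 150.0 z [ 0.009  0.002 -1.   ] w 0.129 q7 2.0
t 14.6 pos [0.5406 0.2381 0.1597] F [ 0.  -0.1 -0.4] M [ 0.13 -0.04  0.01] yaw 158.9 z [ 0.009  0.003 -1.   ] w 0.128 q7 2.15
```

```bash
python3 -m jog '[[0,0,0,0,0,-0.05,0],[0,0,0,0,0,-0.03,0],[0,0,0,0,0,0,0],[0,0,0,0,0,0,0]]'>/dev/null; python3 look2.py 16 1; python3 st.py
```

```text
15.0 [0.5406 0.2381 0.1597] F [-0.  -0.5 -0.7] M [ 0.02  0.04 -0.07] q7 2.22
[[-0.281 -0.96   0.009]
 [-0.96   0.281  0.003]
 [-0.005 -0.008 -1.   ]] yaw of tool y 163.7
side 50 0.1599 ((544.83935546875, 257.3792724609375), (16.60120964050293, 10.50529956817627), 72.52732849121094)
scene 23 0.1618 ((540.7644653320312, 235.06399536132812), (52.21253204345703, 14.460505485534668), 72.8547134399414)
t 15.1 pos [0.5406 0.2381 0.1597] F [-0.1 -0.2 -0.6] M [-0.01  0.07  0.  ] yaw 163.7 z [ 0.01   0.003 -1.   ] w 0.128 q7 2.22
```

View pics/j16.png

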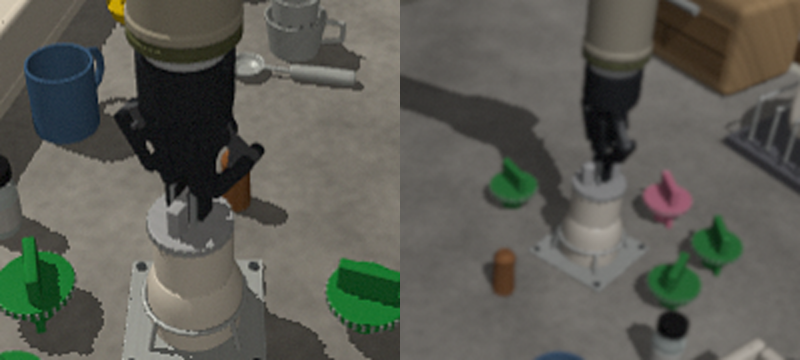

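The bar is at about 73°, so it has turned about 60° from locked. I lift slowly.

```bash
python3 -m jog '[[0,0,-0.004,0,0,0,0],[0,-0.0001,-0.006,0,0,0,0]]'>/dev/null; python3 st.py; python3 -m jog '[[0,-0.0001,-0.008,0,0,0,0],[0,-0.0001,-0.008,0,0,0,0],[0,-0.0001,-0.008,0,0,0,0]]'>/dev/null; python3 st.py;python3 -m jog '[[0,0,-0.008,0,0,0,0],[0,0,-0.01,0,0,0,0]]'>/dev/null; python3 look2.py 17; python3 st.py
```

```text
t 15.3 pos [0.5399 0.2375 0.1691] F [-0.8  0.4 -1.6] M [0.06 0.02 0.  ] yaw 163.6 z [ 0.007  0.002 -1.   ] w 0.13 q7 2.23
t 15.6 pos [0.54   0.2373 0.1952] F [ 0.5 -0.1 -2.3] M [ 0.   -0.02 -0.  ] yaw 163.6 z [ 0.007  0.002 -1.   ] w 0.126 q7 2.24
15.8 [0.5399 0.2374 0.2151] F [ 1.3 -1.6 -1.6] M [ 0.02 -0.02 -0.03] q7 2.24
[[-0.282 -0.959  0.008]
 [-0.959  0.282  0.002]
 [-0.004 -0.007 -1.   ]] yaw of tool y 163.6
t 15.9 pos [0.5407 0.2379 0.2166] F [-0.2  0.7 -1.9] M [0.02 0.04 0.01] yaw 163.6 z [ 0.011  0.003 -1.   ] w 0.128 q7 2.24
```

View pics/j17.png

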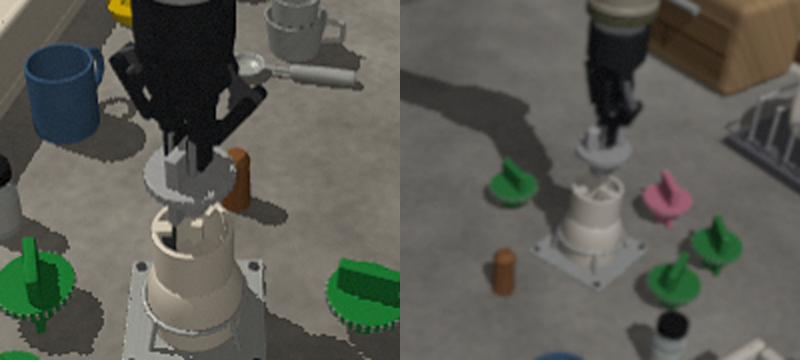

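The lid is off and hangs free. I raise it to about 10 cm.

```bash
python3 -m jog '[[0,0,-0.015,0,0,0,0],[0,0,-0.018,0,0,0,0],[0,0,-0.012,0,0,0,0],[0,0,0,0,0,0,0],[0,0,0,0,0,0,0]]'>/dev/null; python3 st.py;python3 -m jog '[[0,0,0,0,0,0,0],[0,0,0,0,0,0,0]]'>/dev/null; python3 st.py; python3 look2.py 18 >/dev/null; python3 - <<'E'
from m import *
s=readout.read_state();c=s['position'][:2]
pts=[]
for n in['side','scene']:
    p,im,d=cam(n,n+'19.png');W=cloud(p,d)
    zt=s['position'][2]+.130-.1597
    P=W[reg(W,c,.037,zt-.006,zt+.005)&(im.max(-1)>95)]
    A=np.c_[P[:,:2]-c,np.ones(len(P))];k=np.linalg.lstsq(A,P[:,2],rcond=None)[0];r=P[:,2]-A@k
    for _ in range(5):
        g=abs(r)<.0015;k=np.linalg.lstsq(A[g],P[g,2],rcond=None)[0];r=P[:,2]-A@k
    print(n,g.sum(),'slopes',k.round(3),'expected top',zt)
    P=W[reg(W,(.525,-.226),.06,.08,.1)&(im.min(-1)>65)];print(' strainer rim',len(P),circ(P[:,:2],.0315),np.median(P[:,2]).round(4))
    P=W[reg(W,(.525,-.226),.06,.049,.058)&(im.min(-1)>65)];P=P[np.hypot(P[:,0]-.5245,P[:,1]+.2265)>.034];print(' measure rim',circ(P[:,:2],.0405))
    if n=='side':cv2.imwrite('pics/side19c.png',cv2.resize(im[120:300,220:420,::-1],None,fx=3,fy=3,interpolation=2))
E
```

```text
t 16.4 pos [0.5397 0.2374 0.2618] F [ 0.1  0.2 -3. ] M [ 0.01 -0.01  0.03] yaw 163.6 z [ 0.009  0.002 -1.   ] w 0.128 q7 2.26
t 16.6 pos [0.5392 0.2372 0.2602] F [-0.3  0.3 -3. ] M [-0.06 -0.01  0.01] yaw 163.6 z [ 0.007  0.001 -1.   ] w 0.125 q7 2.26
side 290 slopes [ 0.004 -0.011  0.23 ] expected top 0.23058889837248175
 strainer rim 156 (array([ 0.5242, -0.2214]), np.float64(0.0011)) 0.085
 measure rim (array([ 0.5226, -0.2246]), np.float64(0.0012))
scene 124 slopes [ 0.011 -0.04   0.232] expected top 0.23058889837248175
 strainer rim 196 (array([ 0.5268, -0.225 ]), np.float64(0.001)) 0.0869
 measure rim (array([ 0.525 , -0.2267]), np.float64(0.0008))
```

View pics/j18.png

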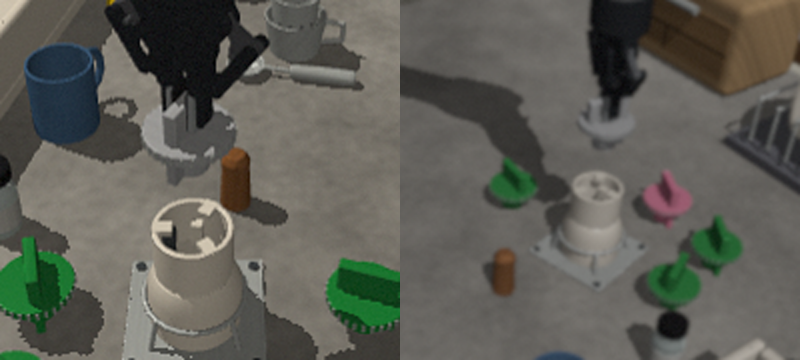

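View pics/scene19.png

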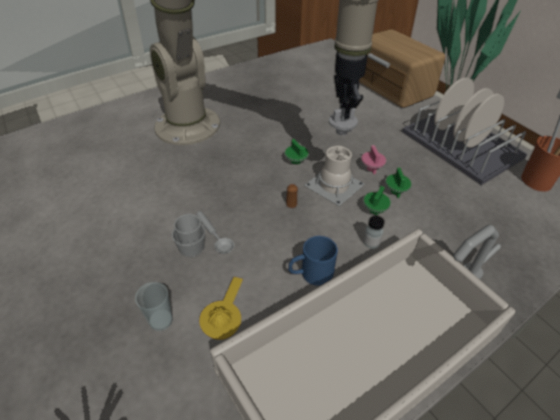

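The lid is level to about 1° and about 10 cm above the jar, the strainer is nested upright, and the other things have not moved. I hand it in.

```bash
python3 st.py; python3 -c "
from rig import job; print(job.hand_in())"
```

```text
t 16.8 pos [0.5394 0.2372 0.2607] F [-0.  -0.8 -1.1] M [-0.05  0.07 -0.02] yaw 163.6 z [ 0.008  0.002 -1.   ] w 0.13 q7 2.26
the job is handed in; nothing more can be done
None
```

The strainer now stands released and upright inside the measuring cup. The jar is open, with the lid held about 10 cm above it. I handed the job in at 16.8 s of the 58 s allowed.

- **Strainer:** Its axis is within about 3 mm of the measuring cup's. The last rim readings gave 85–87 mm where a seated strainer's rim should be at 89 mm. I put that down to the height band I measured in, because the descent had stopped where the floor should be. While I lowered it, the arm had not settled and the strainer pushed the measuring cup about 10 mm. The cup stayed upright, and I re-centred the strainer before letting go.
- **Lid:** Counter-clockwise, seen from above, was the free way at the first try, with no noticeable resistance past 20°. I turned it about 60° and lifted it straight off. Tool and side camera put it within about 1° of level. The scene camera's fit gave about 2°, from fewer points.
- **Other things:** The last scene picture shows them where they stood.

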